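Load a sample tin into the spring clamp and hold the clamp lever at its mark

TASK

Stand the closed sample tin (the one with the knobbed lid) upright on the clamp fixture's plate, up against its two rubber-sleeved locating posts, and let go of it. Then push the spring-loaded clamp lever by its upright handle towards the tin until the lever's pointer stands between the two small gauge pins (about 17 degrees of swing), never clearly past the far pin, so that the lever's sprung pad presses the tin against the posts. The lever springs back if released, so the program finishes while still holding it there; leave the open tin and the brass weight where they are.

Things in the scene. Friction and masses are not known exactly. Their poses are not given: they have to be found in the camera images.
- closed_tin: round aluminium sample tin with a lid fixed on it, 56 mm diameter (lid rim 58 mm), 36 mm high including the lid's 13 mm knob; rim of the tin at 27 mm; about 0.1 kg. Origin: centre of its underside, z up. Grasp it across its diameter
- open_tin: a second aluminium tin of 56 mm diameter, 27 mm high, open and empty: a bystander, not to be moved. Origin: centre of its underside
- fixture: grey-painted clamp fixture (steel lever, black handle) bolted to the worktop. Origin: on the worktop under the nest centre (where the tin belongs). x points across the nest to the two locating posts, y to the left of that, z up. Plate 12 mm thick, from x -90 to +50, y -60 to +105 mm, and a wing x -90 to 0, y -155 to -60 mm. Posts: 12 mm diameter, tops 36 mm above the worktop, at x +26, y +-22 mm
- nest (a point): centre of the nest, on the top of the fixture plate (12 mm above the worktop): the tin's underside centre belongs here; the tin then touches, or nearly touches (under 1 mm), both posts. Axes as the fixture
- lever_pivot (a point): point on the vertical pivot axis of the lever, 30 mm above the worktop, at x -55, y +80 mm of the fixture; axes as the fixture
- lever_post (a point): on the axis of the lever's upright round handle, 66 mm above the worktop; handle 14 mm thick, from 36 to 92 mm above the worktop, 20 mm collar on its lowest 3 mm. It stands 165 mm from the pivot axis on the lever, a flat steel bar 26 to 36 mm above the worktop. At joint 0 it is at x -104, y -78 mm of the fixture, at 0.30 rad at x -55, y -85 mm; it moves with the lever
- clamp_lever (a joint): swing of the lever about its vertical pivot, rad: 0 = at rest, sprung open; grows counterclockwise from above as the handle goes along the fixture's +x; 0.30 = midway between the gauge pins (lever parallel to the fixture's y), 0.24 and 0.36 at the pins, stop at 0.46. Needs about 5 N at the handle at 0.30, 7 to 8 N with the tin in; the lever's sprung pad (700 N/m) meets a seated tin near 0.2
- gauge (a point): midway between the two gauge pins, 32 mm above the worktop, on top of the curved quadrant strip beyond the lever's pointed end. The thin pins (4 mm diameter, 12 mm tall) stand 26 mm apart along the fixture's x, where the lever joint is 0.24 and 0.36 rad
- weight: brass check weight with a knob, 38 mm diameter, 40 mm high: a bystander, not to be moved. Origin: centre of its underside

How it is judged (in metres and radians):
On the way, in this order (a step that is already met when the one before it is completed fails the run):
1. the closed tin stands upright on the plate within 8 mm of the nest centre, released, the lever still open (horizontal distance between closed_tin and nest below 0.008 m and z of closed_tin in the frame of nest below 0.004 m and angle between closed_tin's own z axis and vertical below 0.08 rad and contact force between the fingers and closed_tin below 0.2 N and value of joint clamp_lever below 0.15 rad), for 0.2 s.
2. the lever is pushed until its pointer is between the gauge pins (0.24 to 0.36 rad) (value of joint clamp_lever between 0.24 and 0.36 rad), for 0.3 s.
At the end, for the whole second after the job is handed in: The robot still holds the lever still between the gauge pins (0.24 to 0.36 rad); the lever's pad presses the closed tin with over 2 N; the tin stands upright (within 0.08 rad) on the plate, within 6 mm of the nest centre, untouched by the robot (all of step 2 and velocity of joint clamp_lever between -0.1 and 0.1 rad/s and contact force between any of the fingers, the arm and clamp_lever above 1 N and contact force between clamp_lever and closed_tin above 2 N and contact force between fixture and closed_tin above 0.3 N and contact force between each of the arm, the fingers and closed_tin below 0.2 N and horizontal distance between closed_tin and nest below 0.006 m and z of closed_tin in the frame of nest below 0.004 m and angle between closed_tin's own z axis and vertical below 0.08 rad and linear speed of closed_tin below 0.02 m/s); the arm keeps its last pose, push and grip.
It fails at once if the lever is pushed clearly past the far gauge pin (0.42 rad) (value of joint clamp_lever above 0.42 rad).
It fails at once if the open tin is displaced by more than 20 mm (distance of open_tin from where it was at the start of the episode above 0.02 m).
It fails at once if the brass weight is displaced by more than 20 mm (distance of weight from where it was at the start of the episode above 0.02 m).
It also fails if it takes over 48 s, if anything falls off the work surface, if the arm or the gripper's body presses on something with over 40 N, if the wrist force passes 120 N, or if a joint passes its speed limit or range.

ROBOT

A 6-joint arm with a two-finger parallel gripper is mounted at the origin on a cart in front of the work surface, level with it; the furniture and walls round the work are solid. World frame = base frame: x ahead of the robot, y to its left, z up, the work surface at z = 0. Lengths are in mm, angles in rad, forces in N, time in s.
With the tool pointing down it reaches from about 275 to 850 mm from the base axis. Payload 19 kg.
Tool frame: the origin (TCP) lies midway between the tips of the shut fingers; the grasp point (between the pads) lies arm.pinch_z behind it (arm.pinch_z is the distance from the TCP to the grasp point, in mm); z points along the fingers, y is the line along which they close (so a half turn about z gives the same grasp; the last joint's range is limited). The gripper opens to 85 mm and grips with 20 to 120 N. Pads are 22 mm wide; open, the fingers measure 114 mm over their backs; the gripper's body (76 mm by 85 mm) begins 54 mm behind the grasp point. The pads swing forward as they close: fully open they stand 13 mm farther back than shut.
Start: joints at [-1.474, 0.15, 1.437, -0, 1.554, -0.134], TCP at [131.511, -559.728, 231.267] pointing down, gripper open.
Joint ranges: [-2.8, 2.8], [-0.68, 2.1], [0.12, 2.68], [-1.39, 4.53], [0.16, 2.79], [-2.81, 2.81]. Speed limits (rad/s): [1.89, 1.89, 2.22, 3.01, 3.01, 3.01].

INTERFACE

Orientations are given as a unit quaternion [x, y, z, w].
In Python, from bench import arm, eyes, nets gives the robot as it stands. The module is installed in compiled form; this text tells all that it offers.
- The arm moves only by the tool move_arm, never from a script. Its arguments are lists of equal length, an entry for each row: "grip": the opening, from -1 (shut) to 1 (fully open); "travel": the shift along the tool's x, y, z normalised to -1 to 1, where 1 is 2.5 cm, a list of three; "roll": the turn about the tool's z normalised to -1 to 1, where 1 is 5 degrees. A call has 1 to 12 rows; each row shifts and turns the commanded pose from where the row before left it, along the tool's axes as they then stand; what a row does not reach is not made up. A row lasts 1/12 s, in which the tool goes at most 41.7 mm and 7.16 degrees, less where a joint would pass 70% of its speed; a pose out of reach is approached as far as the arm can. A call with a number of a shift or a turn outside -1 to 1 is refused whole. A call with a gripper value outside its range is refused whole. The fingers move at their own pace and stop on an object; "squeeze" is the grip in N (left out, the last holds). Time passes only in rows, so rows that do not move let the fingers close. It gives the time, the measured TCP pose, the force, the opening and the grip force at its end, in the units of the state.
- arm.observe(): the state, without advancing time (a new reading comes with each control period).
- eyes.grab_frame(name): name is "side" or "top"; returns a dict with "frame" (384x512x3 uint8, blue, green, red), "fovy" (degrees; the focal length in pixels is half the picture's height over the tangent of half this angle, whatever the lens; pixels are square), "cx", "cy" (the principal point, pixels), "pose" (4x4, takes a point from camera to world coordinates). Camera axes: x right, y down, z forward; pixel columns grow to the right and rows downward; lengths in mm; the calibration is good to about 2 mm. A picture is of the moment at which its call begins. There is no depth.
- arm.hand_in(): hands the job in; it is judged then, once.
Trained networks look in the newest picture that a camera, given by its name, has taken for a name from the list of things; names that differ only in an ending like _2 or _b are one class to them, and where a whole thing is asked for, a point or a joint stands for the part that bears it (a point fixed in the world has none). Each returns a list of dicts, best first, with "p" (0 to 1); they miss things now and then, are a little off and sometimes report something else, mostly with a low value. They report only what shows in the picture. A call takes as long as a camera call.
- nets.recognise(target, camera): "box" ([left, top, width, height] in pixels, round what is visible of it).
- nets.masks_of(target, camera): "mask" (384x512 bool, what is visible of it) and "box" ([left, top, width, height] in pixels, round what is visible of it).
The state is a dict: "t": time; "qpos": joint angles; "qvel": joint speeds; "joint_efforts": joint torques, N m; "ee_pos": TCP position; "tcp_rot": TCP orientation; "force": force on the tool from outside, world axes, zero at the start; "wrist_torque": the same for the moment, N m; "opening": finger opening in mm; "gripper_force": force on a finger pad.
Only numpy, scipy, OpenCV 4.12 (cv2) and the standard library are available. Lean on these libraries where they do the work, as an engineer would, in place of code of your own. Each camera call takes 0.05 s, during which the arm holds its last target. There are 200 camera calls.

## Working session

There is one attempt and no reset: what is moved stays moved. The work goes in short steps, Python scripts to look and compute and a tool call to move; the robot and the scene stay as the last step left them, time stands still between calls to the robot, and variables do not carry over. Pictures are saved under pics/ and viewed, at most 10 in all, crops included, and the job is handed in when it is done.

Besides the shell and the picture viewer there is one more tool, called as name([rows], argument=value, ...), one row to a line, values as JSON. move_arm: Moves the arm, as the interface text tells. Scaled input: -1 to 1 covers 2.5 cm each way for a shift and 5 degrees each way for a turn. Its arguments: {"type":"object","properties":{"grip":{"type":"array"},"travel":{"type":"array"},"roll":{"type":"array"},"squeeze":{"type":"number"}},"required":["grip","travel","roll"]}

```bash
mkdir -p pics
cat > h.py <<'E'
import numpy as np, cv2
from bench import arm, eyes, nets
def K(f):
    fl=192/np.tan(np.radians(f['fovy'])/2); return fl,f['cx'],f['cy']
def ray(f,uv):
    fl,cx,cy=K(f); T=np.array(f['pose']); d=T[:3,:3]@np.array([(uv[0]-cx)/fl,(uv[1]-cy)/fl,1]); return T[:3,3],d/np.linalg.norm(d)
def atz(f,uv,z):
    o,d=ray(f,uv); return o+d*(z-o[2])/d[2]
def proj(f,P):
    fl,cx,cy=K(f); T=np.array(f['pose']); c=(np.asarray(P,float)-T[:3,3])@T[:3,:3]; return np.stack([cx+fl*c[...,0]/c[...,2],cy+fl*c[...,1]/c[...,2]],-1)
def tri(f1,u1,f2,u2):
    o1,d1=ray(f1,u1);o2,d2=ray(f2,u2)
    s=np.linalg.lstsq(np.stack([d1,-d2],1),o2-o1,rcond=None)[0]
    a=o1+s[0]*d1;b=o2+s[1]*d2; return (a+b)/2,np.linalg.norm(a-b)
E
python3 - <<'E'
from h import *
np.set_printoptions(precision=2,suppress=True)
s=arm.observe();print(s['t'],s['ee_pos'],s['tcp_rot'],s['opening'],arm.pinch_z)
for n in('side','top'):
    f=eyes.grab_frame(n); cv2.imwrite(f'pics/{n}0.png',f['frame']); print(n,f['fovy'],f['cx'],f['cy'],f['pose'])
    for t in('closed_tin','open_tin','fixture','lever_post','gauge','weight','lever_pivot','clamp_lever'):
        try:
            for r in nets.recognise(t,n)[:3]: print(t,np.round(r['p'],2),np.round(r['box'],1))
        except Exception as e: print(t,e)
print(arm.observe()['t'])
E
```

```text
0.0 [ 131.5  -559.51  230.69] [ 0.99  0.12  0.   -0.  ] 85.35467759973254 18.700000000000003
side 42.10989260556449 260.46811125433567 197.11927158284732 [[    0.93    -0.21     0.29   110.69]
 [   -0.36    -0.58     0.73 -1217.21]
 [    0.01    -0.78    -0.62   904.  ]
 [    0.       0.       0.       1.  ]]
closed_tin 0.67 [244.9 238.7  25.   22.3]
closed_tin 0.52 [217.7 158.7  51.2  60.7]
open_tin 0.84 [299.7 241.8  23.1  22.3]
fixture 0.71 [212.2 157.9  57.6  64.8]
lever_post 0.74 [214.3 160.9  26.8  38.3]
weight 0.61 [290.5 281.3  14.6  18.7]
lever_pivot 0.98 [214.5 158.7  55.8  61.6]
clamp_lever 0.65 [213.4 162.4  25.4  41.7]
top 52.30727080712845 254.55921466348258 189.96554827042274 [[   0.01   -1.      0.08  445.28]
 [  -1.     -0.01   -0.02 -247.84]
 [   0.02   -0.08   -1.    914.08]
 [   0.      0.      0.      1.  ]]
closed_tin 0.64 [289.7 209.5  26.1  25.4]
open_tin 0.77 [309.3 157.3  27.1  25.3]
fixture 0.64 [122.4 154.3 122.9  93.8]
lever_post 0.96 [129.  193.9  83.1  50.5]
weight 0.53 [359.4 200.4  19.3  16.1]
lever_pivot 0.67 [131.3 192.   82.1  55.5]
lever_pivot 0.62 [124.9 154.9 121.5  92.6]
clamp_lever 0.58 [138.6 195.   66.7  46.1]
0.9
```

Run:
```python
import cv2
a=cv2.imread('pics/top0.png')[130:265,110:390]; cv2.imwrite('pics/topc.png',cv2.resize(a,None,fx=2.85,fy=2.85,interpolation=cv2.INTER_CUBIC))
a=cv2.imread('pics/side0.png')[140:310,190:350]; cv2.imwrite('pics/sidec.png',cv2.resize(a,None,fx=3.5,fy=3.5,interpolation=cv2.INTER_CUBIC))
```

```text
(no output)
```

View pics/topc.png

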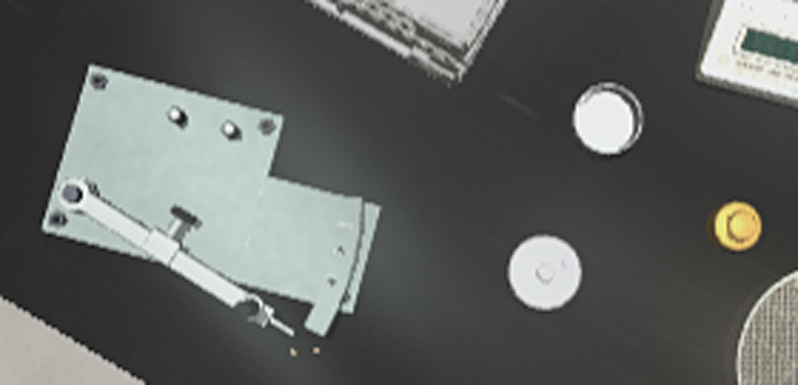

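View pics/sidec.png

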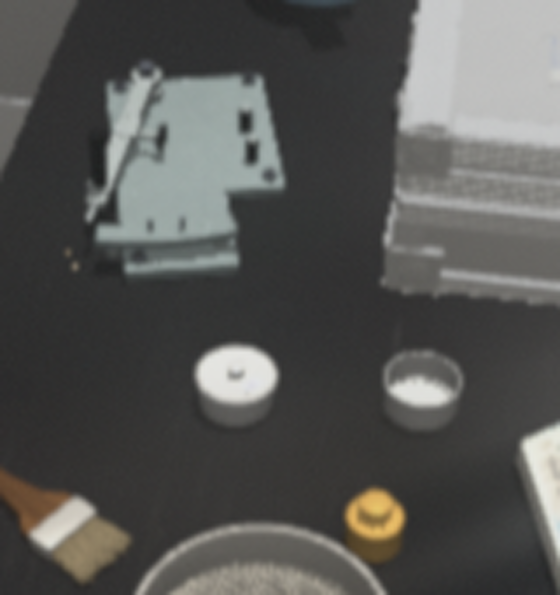

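```bash
cat >> h.py <<'E'
def fx(p,P): # fixture->world
    P=np.asarray(P,float); c,s=np.cos(p[2]),np.sin(p[2])
    return np.stack([p[0]+c*P[...,0]-s*P[...,1],p[1]+s*P[...,0]+c*P[...,1],P[...,2]],-1)
E
python3 - <<'E'
from h import *
from scipy.optimize import least_squares
np.set_printoptions(precision=1,suppress=True)
ft=eyes.grab_frame('top'); fs=eyes.grab_frame('side')
T=lambda U:(np.array(U)+.5)/2.85-.5+[110,130]
S=lambda U:(np.array(U)+.5)/3.5-.5+[190,140]
tn=[(91,66),(283,116),(45,231),(176,113),(231,127),(72,193)]
sn=[(262,75),(284,187),(107,80),(245,110),(251,142),(147,68)]
obj=np.array([(50,105,12),(50,-60,12),(-90,105,12),(26,22,36),(26,-22,36),(-55,80,36)],float)
for a,b,o in zip(tn,sn,obj): print(o,*tri(ft,T(a),fs,S(b)))
tu=np.array([T(a) for a in tn]);su=np.array([S(b) for b in sn])
it=[0,1,2,3,4]; 
R=lambda p:np.r_[(proj(ft,fx(p,obj[it]))-tu[it]).ravel(),(proj(fs,fx(p,obj[it]))-su[it]).ravel()]
r=least_squares(R,[550,-150,0],loss='soft_l1');print('fix',r.x,np.degrees(r.x[2]));print(R(r.x).reshape(-1,2))
rt=least_squares(lambda p:R(p)[:10],r.x);print('top only',rt.x,np.degrees(rt.x[2]))
print('knob',tri(ft,T((545,272)),fs,S((236,367))))
for n,f in(('top',ft),('side',fs)):
    m=nets.masks_of('closed_tin',n)[0]; print(n,m['p'],m['box'])
    mu=cv2.moments(m['mask'].astype(np.uint8)); c=(mu['m10']/mu['m00'],mu['m01']/mu['m00']);print(c,atz(f,c,27 if n=='top' else 13))
    # fit tin by rim circle points projection
    # model silhouette: hull of rim+base circle
    ys,xs=np.nonzero(m['mask']); 
    a=np.linspace(0,2*np.pi,60)
    def box(p):
        P=np.concatenate([np.stack([p[0]+rr*np.cos(a),p[1]+rr*np.sin(a),0*a+z],-1) for rr,z in((28,0),(29,27),(29,23),(5,36))])
        h=cv2.convexHull(proj(f,P).astype(np.float32)); q=cv2.moments(h); return np.array([q['m10']/q['m00'],q['m01']/q['m00']])
    print('tin fit',least_squares(lambda p:box(p)-c,atz(f,c,20)[:2],diff_step=1e-3).x)
print('handle0',fx(r.x,[(-104,-78,66),(-55,-85,66),(-55,80,30)]))
for f,o,k in((ft,(110,130),2.85),(fs,(190,140),3.5)): print('pred handle top px',(proj(f,fx(r.x,[(-104,-78,92),(-104,-78,36)]))-o)*k)
E
```

```text
[ 50. 105.  12.] [603.6  -7.   12.3] 5.977986354988687
[ 50. -60.  12.] [ 563.8 -162.6    8.8] 2.504900981057006
[-90. 105.  12.] [468.   23.1  19.7] 3.725328896802539
[26. 22. 36.] [561.2 -80.   32.9] 1.215152569941555
[ 26. -22.  36.] [ 550.4 -123.4   31.7] 0.270796600765015
[-55.  80.  36.] [497.2  -3.6  42.7] 3.6117852171067737
fix [529.5 -96.2  -0.2] -13.955775397981078
[[ 0.2 -1.1]
 [ 1.7 -0.5]
 [-0.6 -0.5]
 [ 0.3  0.1]
 [-0.1  0.1]
 [-1.1  0.1]
 [ 0.  -0.1]
 [-1.1  1.3]
 [-0.4 -0.5]
 [-0.3 -1. ]]
top only [528.9 -95.7  -0.2] -13.383269588669823
knob (array([ 439.9, -373.9,   33.6]), np.float64(2.9569794890936043))
top 0.68 [289.2, 212.7, 26.0, 22.7]
(300.5949119373777, 224.72602739726028) [ 439.3 -373.7   27. ]
tin fit [ 439.3 -374.5]
side 0.76 [244.0, 239.7, 23.8, 23.9]
(257.109785202864, 250.15035799522673) [ 441.9 -373.7   13. ]
tin fit [ 441.5 -374.5]
handle0 [[ 409.8 -146.8   66. ]
 [ 455.6 -165.4   66. ]
 [ 495.4   -5.3   30. ]]
pred handle top px [[246.  307.7]
 [255.  304.7]]
pred handle top px [[ 94.6 132.3]
 [ 97.4 188.5]]
```

move_arm([
  [0, 0, 0],
  [0, 0, 0],
  [0, 0, 0],
  [0, 0, 0],
  [0, 0, 0],
  [0, 0, 0],
], grip=[1, 1, 1, 1, 1, 1], roll=[0.92, 0.92, 0.92, 0.92, 0.92, 0.92], squeeze=40)

```text
t: 1.6
ee_pos: [131.5, -559.7, 231.3]
tcp_rot: [0.992, -0.127, -0.0, -0.0]
force: [0.5, 0.1, -0.7]
opening: 85.7
gripper_force: 0.0
```

```bash
cat > st.py <<'E'
from h import *
from scipy.spatial.transform import Rotation as Ro
np.set_printoptions(precision=2,suppress=True)
s=arm.observe();R=Ro.from_quat(s['tcp_rot']).as_matrix();p=np.array(s['ee_pos'])
print(s['t'],p,'yaw',np.degrees(np.arctan2(R[1,0],R[0,0])),'z',R[:,2],'F',s['force'],s['opening'],s['gripper_force'])
F=[529.3,-96,np.radians(-13.7)]
print('to tin mm',R.T@(np.array([440,-374.4,1])-p),'to nest-2',R.T@(fx(F,(-2,0,14))-p))
E
python3 st.py
```

```text
1.6 [ 131.52 -559.75  231.27] yaw -14.60261639528571 z [ 0.  0. -1.] F [ 0.51  0.08 -0.71] 85.73813900799851 0.0
to tin mm [ 251.79 -257.12  230.28] to nest-2 [ 266.02 -549.01  217.3 ]
```

move_arm([
  [0.84, -0.857, 0.5],
  [0.84, -0.857, 0.5],
  [0.84, -0.857, 0.5],
  [0.84, -0.857, 0.5],
  [0.84, -0.857, 0.5],
  [0.84, -0.857, 0.5],
  [0.84, -0.857, 0.5],
  [0.84, -0.857, 0.5],
  [0.84, -0.857, 0.5],
  [0.84, -0.857, 0.5],
  [0.84, -0.857, 0.5],
  [0.84, -0.857, 0.5],
], grip=[1, 1, 1, 1, 1, 1, 1, 1, 1, 1, 1, 1], roll=[0, 0, 0, 0, 0, 0, 0, 0, 0, 0, 0, 0])

```text
t: 2.6
ee_pos: [440.7, -372.2, 80.8]
tcp_rot: [0.992, -0.125, 0.0, 0.0]
force: [0.3, -0.1, -0.4]
opening: 85.3
gripper_force: 0.0
```

move_arm([
  [0, 0, 0],
  [0, 0, 0],
], grip=[1, 1], roll=[0, 0])

```text
t: 2.77
ee_pos: [440.2, -372.1, 80.5]
tcp_rot: [0.992, -0.124, -0.001, -0.001]
force: [-0.6, -0.4, 0.2]
opening: 85.1
gripper_force: 0.0
```

```bash
python3 st.py
python3 - <<'E'
from h import *
for n,o in(('side',(200,130)),('top',(200,130))):
    f=eyes.grab_frame(n); a=f['frame'][o[1]:o[1]+160,o[0]:o[0]+180]; cv2.imwrite(f'pics/a_{n}.png',cv2.resize(a,None,fx=2.2,fy=3*2.2/3,interpolation=cv2.INTER_CUBIC))
cv2.imwrite('pics/a.png',np.hstack([cv2.imread('pics/a_side.png'),cv2.imread('pics/a_top.png')]))
E
```

```text
2.7667 [ 440.19 -372.1    80.47] yaw -14.242166756023915 z [-0.  0. -1.] F [-0.63 -0.35  0.25] 85.08147635395919 0.0
to tin mm [ 0.48  2.35 79.47] to nest-2 [  16.53 -289.46   66.71]
```

View pics/a.png

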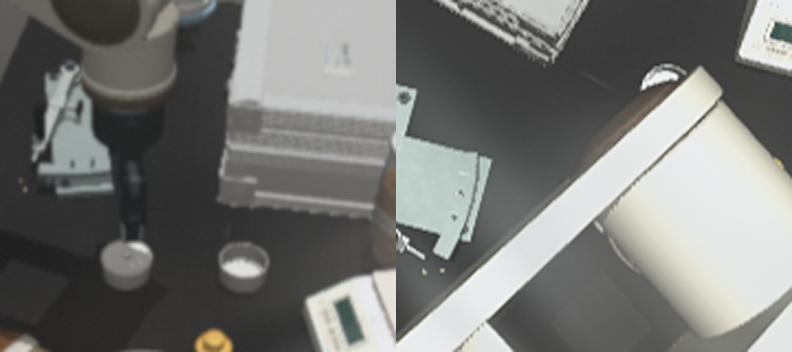

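The side view shows the gripper above the closed tin at about (127,255), with the open tin clear at (243,265). I'll descend and grip.

move_arm([
  [0.02, 0.09, 0.6],
  [0, 0, 0.7],
  [0, 0, 0.7],
  [0, 0, 0.7],
  [0, 0, 0.46],
  [0, 0, 0],
  [0, 0, 0],
  [0, 0, 0],
  [0, 0, 0],
  [0, 0, 0],
  [0, 0, 0],
  [0, 0, 0],
], grip=[1, 1, 1, 1, 1, 1, 0.1, -0.2, -0.2, -0.2, -0.2, -0.2], roll=[0, 0, 0, 0, 0, 0, 0, 0, 0, 0, 0, 0], squeeze=40)

```text
t: 3.87
ee_pos: [439.8, -376.1, 4.0]
tcp_rot: [0.992, -0.125, 0.001, 0.001]
force: [-2.5, 1.0, 7.4]
opening: 54.6
gripper_force: 40.8
```

```bash
python3 st.py
```

```text
3.8667 [ 439.78 -376.15    3.97] yaw -14.374722617174411 z [ 0. -0. -1.] F [-2.54  1.03  7.43] 54.6127633551618 40.79161965753883
to tin mm [-0.23 -1.75  2.97] to nest-2 [  15.18 -293.56  -10.37]
```

move_arm([
  [0, 0, -0.3],
  [0, 0, -0.8],
  [0, 0, -0.8],
  [0, 0, -0.8],
  [0, 0, -0.8],
  [0, 0, -0.6],
  [0, 0, 0],
], grip=[-0.2, -0.2, -0.2, -0.2, -0.2, -0.2, -0.2], roll=[0, 0, 0, 0, 0, 0, 0])

```text
t: 4.45
ee_pos: [440.4, -376.6, 109.1]
tcp_rot: [0.992, -0.125, 0.002, 0.002]
force: [-0.5, -1.1, -1.0]
opening: 54.7
gripper_force: 42.8
```

```bash
python3 st.py
python3 - <<'E'
from h import *
f=eyes.grab_frame('side'); cv2.imwrite('pics/b.png',cv2.resize(f['frame'][120:290,180:340],None,fx=3.5,fy=3.5,interpolation=cv2.INTER_CUBIC))
E
```

```text
4.45 [ 440.43 -376.63  109.12] yaw -14.367549141982177 z [ 0. -0. -1.] F [-0.45 -1.13 -0.97] 54.734280367468195 42.76854217747314
to tin mm [ -1.49  -2.38 108.1 ] to nest-2 [  14.   -294.17   94.27]
```

View pics/b.png

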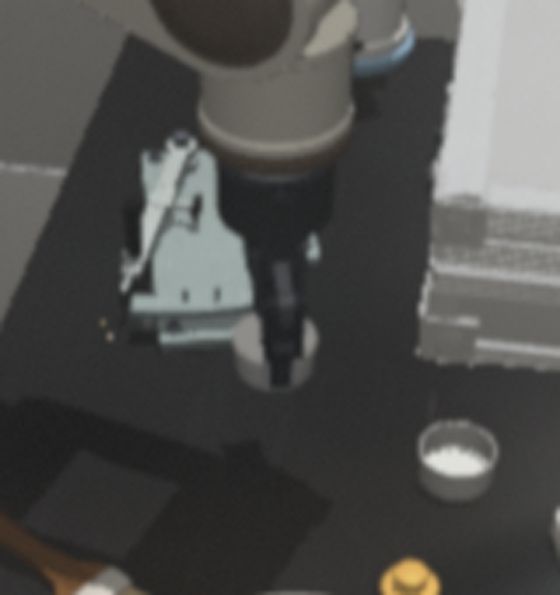

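Run:
```python
from h import *
np.set_printoptions(precision=1,suppress=True)
f=eyes.grab_frame('side'); p=np.array(arm.observe()['ee_pos'])
a=np.linspace(0,2*np.pi,90)
P=np.concatenate([np.stack([p[0]+rr*np.cos(a),p[1]+rr*np.sin(a),0*a+z+p[2]-4],-1) for rr,z in((28,0),(29,27))])
u=(proj(f,P)-[180,120])*3.5; print(u.min(0),u.max(0))
m=nets.masks_of('closed_tin','side')
for r in m[:2]: b=r['box'];print(r['p'],(np.array([b[0],b[1],b[0]+b[2],b[1]+b[3]])-[180,120,180,120])*3.5)
```

```text
[226.8 309.7] [311.9 394. ]
0.78 [237.3 313.6 318.2 389.2]
```

move_arm([
  [0.04, -0.8, 0],
  [0.04, -1, 0],
  [0.04, -1, 0],
  [0.04, -1, 0],
  [0.04, -1, 0],
  [0.04, -1, 0],
  [0.04, -1, 0],
  [0.04, -1, 0],
  [0.04, -1, 0],
  [0.04, -1, 0],
  [0.04, -1, 0],
  [0.04, -0.97, 0],
], grip=[-0.2, -0.2, -0.2, -0.2, -0.2, -0.2, -0.2, -0.2, -0.2, -0.2, -0.2, -0.2], roll=[0, 0, 0, 0, 0, 0, 0, 0, 0, 0, 0, 0])

```text
t: 5.6
ee_pos: [523.7, -92.0, 103.7]
tcp_rot: [0.992, -0.125, -0.001, -0.0]
force: [0.2, -0.1, -2.0]
opening: 54.9
gripper_force: 42.8
```

move_arm([
  [0, 0, 0.8],
  [0, 0, 0.8],
], grip=[-0.2, -0.2], roll=[0, 0])

```text
t: 5.77
ee_pos: [524.4, -92.1, 64.0]
tcp_rot: [0.992, -0.124, 0.0, -0.0]
force: [1.1, -0.9, -2.3]
opening: 54.9
gripper_force: 42.8
```

move_arm([
  [0, 0, 0.2],
  [0, 0, 0],
], grip=[-0.2, -0.2], roll=[0, 0])

```text
t: 5.93
ee_pos: [522.8, -93.1, 57.8]
tcp_rot: [0.992, -0.125, -0.002, -0.0]
force: [-0.5, -0.8, -1.5]
opening: 54.9
gripper_force: 42.9
```

```bash
python3 st.py
python3 - <<'E'
from h import *
f=eyes.grab_frame('side'); cv2.imwrite('pics/c.png',cv2.resize(f['frame'][120:240,190:320],None,fx=4.5,fy=4.5,interpolation=cv2.INTER_CUBIC))
E
```

```text
5.9333 [522.81 -93.07  57.76] yaw -14.3715955576914 z [-0.  0. -1.] F [-0.54 -0.83 -1.48] 54.94694820489469 42.898424912491464
to tin mm [-10.16 293.11  56.69] to nest-2 [ 5.19  1.27 43.74]
```

View pics/c.png

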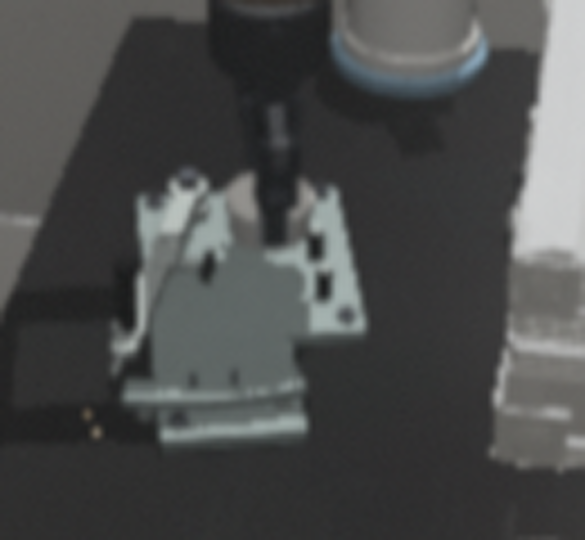

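The tin is level over the nest around (270,215), just left of the two posts at (317,245) and (323,285). Next I'll lower it.

move_arm([
  [0.12, 0.04, 0.4],
  [0, 0, 0.5],
  [0, 0, 0.4],
  [0, 0, 0.2],
  [0, 0, 0.1],
  [0, 0, 0],
  [0, 0, 0],
], grip=[-0.2, -0.2, -0.2, -0.2, -0.2, -0.2, -0.2], roll=[0, 0, 0, 0, 0, 0, 0])

```text
t: 6.57
ee_pos: [526.9, -95.3, 20.2]
tcp_rot: [0.992, -0.125, 0.0, -0.0]
force: [0.5, 0.2, -1.0]
opening: 54.5
gripper_force: 42.9
```

```bash
python3 st.py
```

```text
6.5667 [526.91 -95.32  20.16] yaw -14.380997590521782 z [ 0. -0. -1.] F [ 0.54  0.21 -1.05] 54.458240036506155 42.8952062386179
to tin mm [-14.88 291.92  19.13] to nest-2 [0.48 0.09 6.16]
```

move_arm([
  [-0.04, 0, 0.06],
  [0, 0, 0.06],
  [0, 0, 0],
], grip=[-0.2, -0.2, -0.2], roll=[0, 0, 0])

```text
t: 6.82
ee_pos: [525.7, -94.9, 16.9]
tcp_rot: [0.992, -0.125, 0.0, -0.0]
force: [0.1, -0.2, -1.4]
opening: 54.5
gripper_force: 42.9
```

move_arm([
  [0, 0, 0.04],
  [0, 0, 0],
  [0, 0, 0],
], grip=[-0.2, -0.2, -0.2], roll=[0, 0, 0])

```text
t: 7.07
ee_pos: [525.9, -94.9, 16.1]
tcp_rot: [0.992, -0.125, 0.0, -0.0]
force: [-0.5, 1.0, 2.9]
opening: 55.2
gripper_force: 43.2
```

move_arm([
  [0, 0, 0],
  [0, 0, 0],
  [0, 0, 0],
  [0, 0, 0],
  [0, 0, 0],
  [0, 0, 0],
  [0, 0, 0],
  [0, 0, 0],
], grip=[-0.0, 0.3, 0.6, 1, 1, 1, 1, 1], roll=[0, 0, 0, 0, 0, 0, 0, 0])

```text
t: 7.73
ee_pos: [525.7, -95.0, 15.8]
tcp_rot: [0.992, -0.125, -0.0, -0.0]
force: [-0.2, -0.8, -0.6]
opening: 85.2
gripper_force: 0.0
```

move_arm([
  [0, 0, -0.3],
  [0, 0, -0.8],
  [0, 0, -0.8],
  [0, 0, -0.8],
  [0, 0, -0.8],
  [0, 0, -0.8],
  [0, 0, -0.8],
  [-0.8, 0.8, 0],
  [-0.8, 0.8, 0],
  [-0.8, 0.8, 0],
  [-0.8, 0.8, 0],
  [-0.8, 0.8, 0],
], grip=[1, 1, 1, 1, 1, 1, 1, 1, 1, 1, 1, 1], roll=[0, 0, 0, 0, 0, 0, 0, 0, 0, 0, 0, 0])

```text
t: 8.73
ee_pos: [402.9, -167.3, 143.8]
tcp_rot: [0.992, -0.125, 0.0, 0.0]
force: [0.7, -0.4, 0.6]
opening: 85.2
gripper_force: 0.0
```

```bash
python3 st.py
python3 - <<'E'
from h import *
fs=eyes.grab_frame('side'); ft=eyes.grab_frame('top')
a=cv2.resize(fs['frame'][140:230,200:290],None,fx=4.4,fy=4.4,interpolation=cv2.INTER_CUBIC)
b=cv2.resize(ft['frame'][150:240,120:210],None,fx=4.4,fy=4.4,interpolation=cv2.INTER_CUBIC)
cv2.imwrite('pics/d.png',np.hstack([a,b]))
for n in('side','top'):
    for r in nets.recognise('closed_tin',n)[:2]:print(n,r)
E
```

```text
8.7333 [ 402.87 -167.28  143.84] yaw -14.351012732071112 z [ 0. -0. -1.] F [ 0.7  -0.39  0.57] 85.18118756569221 0.0
to tin mm [ 87.24 191.44 142.9 ] to nest-2 [ 102.76 -100.39  129.88]
side {'box': [242.6, 170.9, 18.0, 19.2], 'p': 0.78}
top {'box': [169.7, 174.2, 23.6, 21.7], 'p': 0.94}
```

View pics/d.png

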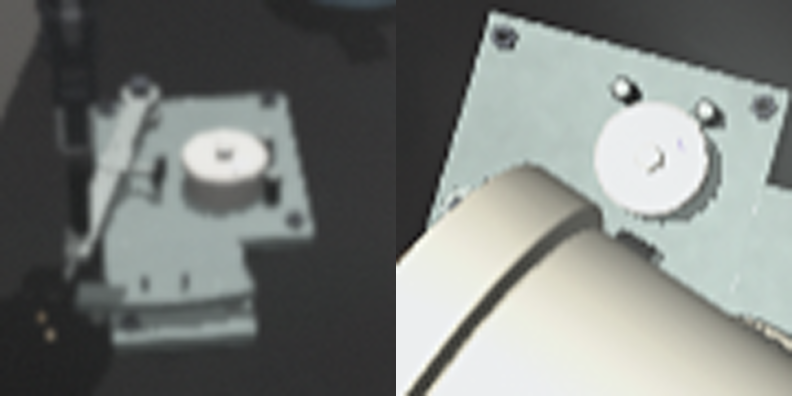

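Both views show the tin upright and close to both posts: knob at (225,155) in the side view, tin centre at (652,158) in the top view. I'll shut the fingers and go down behind the handle, on its −x side.

move_arm([
  [-0.6, -0.44, 0],
  [-0.6, -0.44, 0],
  [0, 0, 0],
  [0, 0, 0],
  [0, 0, 0.5],
  [0, 0, 0.8],
  [0, 0, 0.8],
  [0, 0, 0.8],
  [0, 0, 0.6],
  [0, 0, 0.33],
  [0, 0, 0],
  [0, 0, 0],
], grip=[-1, -1, -1, -1, -1, -1, -1, -1, -1, -1, -1, -1], roll=[0, 0, 0, 0, 0, 0, 0, 0, 0, 0, 0, 0])

```text
t: 9.93
ee_pos: [380.9, -138.4, 47.9]
tcp_rot: [0.992, -0.125, -0.0, -0.0]
force: [0.3, 0.3, -0.5]
opening: 0.2
gripper_force: 0.0
```

```bash
cat > lv.py <<'E'
from h import *
import sys
np.set_printoptions(precision=1,suppress=True)
F=[529.7,-95.8,np.radians(-13.9)]
s=arm.observe();p=np.array(s['ee_pos']);c,sn=np.cos(F[2]),np.sin(F[2]);d=p[:2]-F[:2]
print(s['t'],'fixture',c*d[0]+sn*d[1],-sn*d[0]+c*d[1],p[2],'F',s['force'],s['opening'])
if len(sys.argv)>1:
    fs=eyes.grab_frame('side'); ft=eyes.grab_frame('top')
    for q in (0,.3):
        h=fx(F,[[(-104,-78,92),(-55,-85,92)][q>0]]);print('handle top px',q,(proj(fs,h)-[200,140])*4.4,(proj(ft,h)-[120,150])*4.4+[396,0])
    a=cv2.resize(fs['frame'][140:230,200:290],None,fx=4.4,fy=4.4,interpolation=cv2.INTER_CUBIC)
    b=cv2.resize(ft['frame'][150:240,120:210],None,fx=4.4,fy=4.4,interpolation=cv2.INTER_CUBIC)
    cv2.imwrite(sys.argv[1],np.hstack([a,b]))
E
python3 lv.py pics/e.png
```

```text
9.9333 fixture -134.17738637299834 -77.0436779850773 47.88796605145262 F [ 0.3  0.3 -0.5] 0.16133275365881297
handle top px 0 [[ 75.2 166.1]] [[731.3 386.5]]
handle top px 0.3 [[154.4 167.6]] [[772.8 289.8]]
```

View pics/e.png

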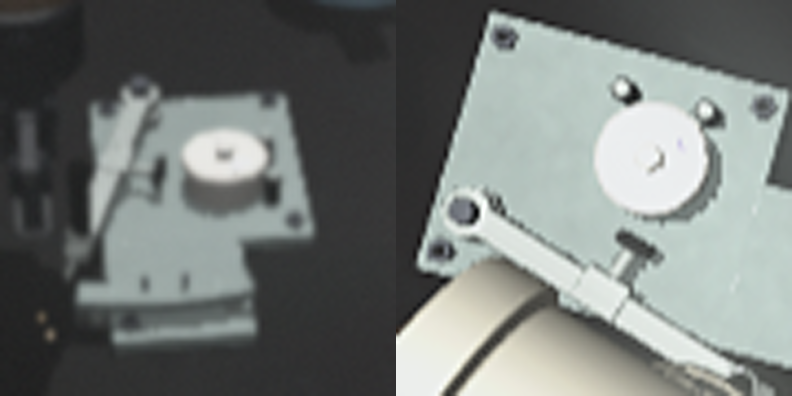

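move_arm([
  [0.2, 0, 0],
  [0.2, 0.04, 0],
  [0.15, 0.04, 0],
  [0.15, 0.04, 0],
  [0.15, 0.04, 0],
  [0.15, 0.04, 0],
  [0, 0, 0],
], grip=[-1, -1, -1, -1, -1, -1, -1], roll=[0, 0, 0, 0, 0, 0, 0])

```text
t: 10.62
ee_pos: [403.9, -149.6, 47.5]
tcp_rot: [0.992, -0.125, -0.0, -0.0]
force: [-2.0, 1.6, 1.6]
opening: 0.0
gripper_force: 0.0
```

move_arm([
  [0.12, 0.03, 0],
  [0.12, 0.03, 0],
  [0.12, 0.03, 0],
  [0.12, 0.03, 0],
  [0.12, 0.02, 0],
  [0, 0, 0],
  [0, 0, 0],
], grip=[-1, -1, -1, -1, -1, -1, -1], roll=[0, 0, 0, 0, 0, 0, 0])

```text
t: 11.2
ee_pos: [417.2, -156.5, 47.6]
tcp_rot: [0.992, -0.125, -0.0, 0.0]
force: [-4.5, -0.2, 0.8]
opening: 0.2
gripper_force: 0.0
```

```bash
python3 lv.py pics/f.png
```

```text
11.2 fixture -94.63909635633976 -85.9653829960822 47.577868884139875 F [-4.5 -0.2  0.8] 0.19548889802358577
handle top px 0 [[ 75.2 166.1]] [[731.3 386.5]]
handle top px 0.3 [[154.4 167.6]] [[772.8 289.8]]
```

View pics/f.png

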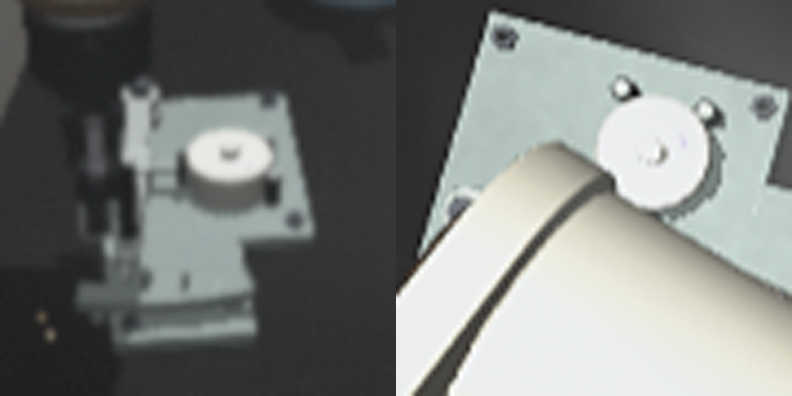

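The lever has swung: the handle is at about (130,200) in the side view and the pointer is near the first pin at (148,285). That puts it near 0.2 rad with the pad at the tin. I'll go on in small steps.

move_arm([
  [0.1, 0, 0],
  [0.1, 0, 0],
  [0.1, 0, 0],
  [0.1, 0, 0],
  [0.1, 0, 0],
  [0, 0, 0],
  [0, 0, 0],
], grip=[-1, -1, -1, -1, -1, -1, -1], roll=[0, 0, 0, 0, 0, 0, 0])

```text
t: 11.88
ee_pos: [429.2, -159.3, 47.4]
tcp_rot: [0.992, -0.125, -0.0, -0.0]
force: [-6.3, 0.3, -0.1]
opening: 0.1
gripper_force: 0.0
```

```bash
sed -i 's/np.hstack(\[a,b\])/cv2.resize(fs["frame"][150:225,205:280],None,fx=7.5,fy=7.5,interpolation=cv2.INTER_CUBIC)/' lv.py
cat >> lv.py <<'E'
for th in (.24,.27,.3,.33,.36):
    g=lambda r,a:(-55+r*np.sin(th-.3+a),80-r*np.cos(th-.3+a))
    P=fx(F,[(*g(165.,0),92),(*g(165.,0),40),(*g(80.,0),36),(*g(205.,0),32)]); print(th,((proj(fs,P)-[205,150])*7.5).ravel())
P=fx(F,[(-55+165*1.25*np.sin(q),80-165*1.25*np.cos(q),44) for q in(-.06,.06)]);print('pins top',((proj(fs,P)-[205,150])*7.5).ravel())
E
python3 lv.py pics/g.png
```

```text
11.8833 fixture -82.25079148437975 -85.79637741194932 47.403880539665124 F [-6.3  0.3 -0.1] 0.05150609997085828
handle top px 0 [[ 75.2 166.1]] [[731.3 386.5]]
handle top px 0.3 [[154.4 167.6]] [[772.8 289.8]]
0.24 [198.7 212.  201.8 323.9 197.1 199.  204.7 407.9]
0.27 [212.2 211.5 215.  323.4 203.2 198.8 221.4 407.2]
0.3 [225.7 210.7 228.2 322.6 209.3 198.4 238.1 406.2]
0.33 [239.2 209.7 241.3 321.6 215.4 198.  254.7 404.9]
0.36 [252.6 208.5 254.4 320.4 221.5 197.4 271.3 403.3]
pins top [204.1 384.7 271.5 380. ]
```

View pics/g.png

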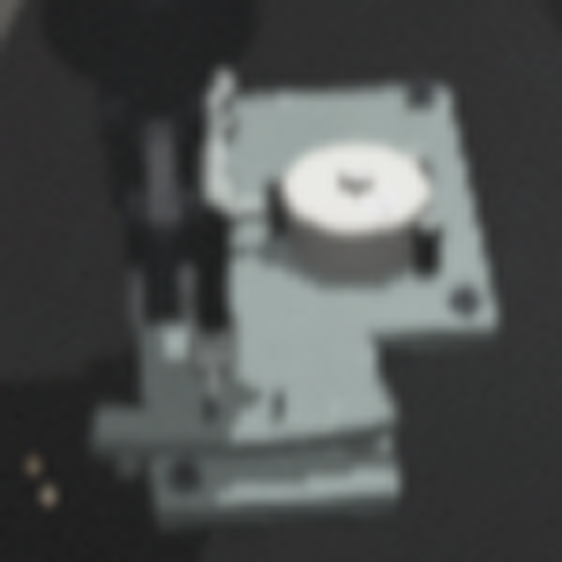

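The handle is centred near x≈213, which reads about 0.26–0.27 rad. The pointer tip is at about (243,395), between the pins at (212,405) and (278,403), and the push is about 6 N. I'll add about 3 mm.

move_arm([
  [0.06, 0, 0],
  [0.06, 0, 0],
  [0, 0, 0],
  [0, 0, 0],
  [0, 0, 0],
  [0, 0, 0],
], grip=[-1, -1, -1, -1, -1, -1], roll=[0, 0, 0, 0, 0, 0])

```text
t: 12.48
ee_pos: [432.0, -160.1, 47.4]
tcp_rot: [0.992, -0.125, -0.0, -0.0]
force: [-6.6, 1.5, 1.1]
opening: 0.2
gripper_force: 0.0
```

```bash
python3 lv.py pics/i.png|head -1
python3 - <<'E'
from h import *
f=np.mean([eyes.grab_frame('side')['frame'].astype(float) for _ in range(8)],0).astype(np.uint8)
cv2.imwrite('pics/h.png',cv2.resize(f[165:213,215:260],None,fx=12,fy=12,interpolation=cv2.INTER_CUBIC))
E
```

```text
12.4833 fixture -79.43583332322696 -85.90454636593948 47.391575865294854 F [-6.6  1.5  1.1] 0.17110202581511427
```

View pics/h.png

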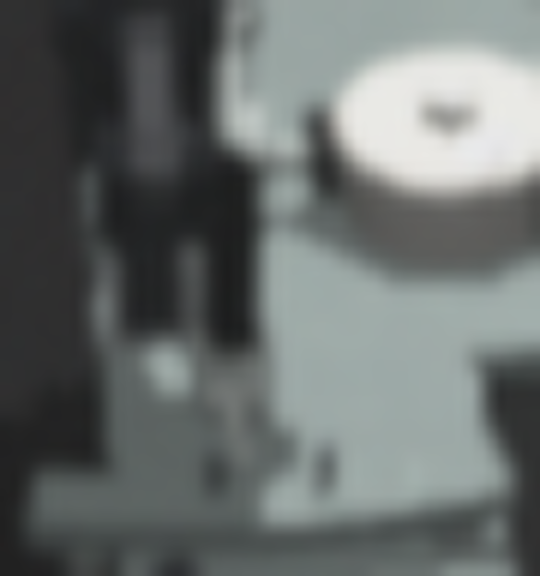

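The pointer tip at (285,448) is between the pins at (215,470) and (325,470), roughly 0.3 rad. The tin is upright against the posts with the pad at (318,150) pressing it, so I'll hand in.

```bash
python3 -c "
from bench import arm
print(arm.hand_in())"
```

```text
the job is handed in; nothing more can be done
None
```

I handed the job in at about 13 s with the tin released on the nest and the arm still holding the lever between the gauge pins, at about 0.3 rad judged from the side camera; the hand-in returned no verdict.

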